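Put the loose microscope accessories back in their caddy

ROBOT

A 6-joint arm with a two-finger parallel gripper is mounted at the origin on the work surface. World frame = base frame: x ahead of the robot, y to its left, z up, the work surface at z = 0. Lengths are in m, angles in rad, forces in N, time in s.
With the tool pointing down it reaches from about 0.425 to 0.95 m from the base axis. Payload 3.5 kg.
Tool frame: the origin (TCP) lies at the very end of the fingers, on their centre line; the grasp point (between the pads) lies 19 mm behind it (arm.tcp_to_grasp is the z of the grasp point in the tool frame, in m); z points along the fingers, y is the line along which they close (so a half turn about z gives the same grasp; the last joint's range is limited). The gripper opens to 85 mm and grips with 20 to 120 N. Pads are 22 mm wide; open, the fingers measure 114 mm over their backs; the gripper's body (76 mm by 85 mm) begins 54 mm behind the grasp point. The pads swing forward as they close: fully open they stand 13 mm farther back than shut.
Start: joints at [1.048, 0.286, 1.577, -0, 1.279, -0.15], TCP at [0.246, 0.629, 0.231] pointing down, gripper open.
Joint ranges: [-2.77, 2.77], [-0.9, 2.22], [0.21, 2.48], [-1.53, 4.67], [0.24, 2.81], [-2.84, 2.84]. Speed limits (rad/s): [2.79, 2.79, 3.14, 3.14, 3.14, 3.14].

INTERFACE

Orientations are given as a unit quaternion [x, y, z, w].
In Python, from station import arm, vision gives the robot as it stands.
- The arm moves only by the tool jog_arm, never from a script. Its argument "deltas" is a list of rows, each a list of 2 entries, a list of its own where there are three numbers: the shift along the tool's x, y, z in units of 100 mm (1.0 is 100 mm), then the turn, a rotation vector about the tool's x, y, z in units of 180 degrees (1.0 is 180 degrees). In form: [[[tx, ty, tz], [wx, wy, wz]], ...]. A call has 1 to 10 rows; each row is the pose to reach, as a shift and turn from the pose commanded when the call began, along the tool's axes at that moment, turning the shorter way round; what a row does not reach only later rows make up. A row lasts 1/10 s, in which the tool goes at most 50 mm and 8.59 degrees, less where a joint would pass 70% of its speed; a pose out of reach is approached as far as the arm can. A call with a number of a shift or a turn outside -1 to 1 is refused whole. A call with a gripper value outside its range is refused whole. "jaw" is the gripper's target within -1 to 1 (fully open at 1, half-way at 0, shut at -1), set as the call begins (left out, the last holds). The fingers move at their own pace and stop on an object; "squeeze" is the grip in N (left out, the last holds). Time passes only in rows, so rows that repeat a pose let the fingers close. It gives the time, the measured TCP pose, the force, the opening and the grip force at its end, in the units of the state.
- arm.get_state(): the state, without advancing time (a new reading comes with each control period).
- vision.grab_frame(name): name is "side" or "top" or "wrist"; returns the picture (480x640x3 uint8, blue, green, red); there is no depth.
- vision.calibration(name): a dict with "K" (3x3 intrinsics, pixels), "R" (3x3) and "t" (3): a world point X has camera coordinates R X + t. Camera axes: x right, y down, z forward; pixel columns grow to the right and rows downward; lengths in m; the calibration is good to about 2 mm. A picture is of the moment at which its call begins: read the wrist's pose just before it. calibration takes no time and is no camera call; for the wrist camera it gives the pose at the moment of the call.
- arm.hand_in(): hands the job in; it is judged then, once.
The state is a dict: "time_s": time; "joint_positions": joint angles; "dq": joint speeds; "joint_efforts": joint torques, N m; "tcp_pos": TCP position; "ee_rot": TCP orientation; "force": force on the tool from outside, world axes, zero at the start; "moment": the same for the moment, N m; "width": finger opening in m; "grasp_force": force on a finger pad.
Only numpy, scipy, OpenCV 4.12 (cv2) and the standard library are available. Lean on these libraries where they do the work, as an engineer would, in place of code of your own. Each camera call takes 0.05 s, during which the arm holds its last target. There are 200 camera calls.

TASK

Put the four loose microscope accessories away in the grey caddy, each standing upright inside the lip of its own white recess: the eyepiece in the large round one, the long objective in the small round one, the short objective in the square one and the wooden slide box lengthwise in the oblong one. Set each down gently, never letting it drop. The steel balance weight and the black sample pot look similar but do not belong: leave them where they stand.

Things in the scene. Friction and masses are not known exactly. Their poses are not given: they have to be found in the camera images.
- eyepiece_mid (a point): Origin: its centre, half-way up; z up. Stands upright on the table (z = 0). Microscope eyepiece, black, 60 mm tall, two-stepped: body 38 mm in diameter up to 44 mm with a thin steel band near the top of that body, then a narrower metal-ended tube, 30 mm in diameter, with a glass lens on top. About 90 g.
- objective_long_mid (a point): Origin: its centre, half-way up; z up. Stands upright on the table (z = 0). Long microscope objective, the tall slim one: bare steel with two black bands, 62 mm tall, 26 mm in diameter up to 44 mm, then a cone to a narrow nose 15 mm in diameter with a small dark lens. About 110 g.
- objective_short_mid (a point): Origin: its centre, half-way up; z up. Stands upright on the table (z = 0). Short microscope objective, the squat one: bare steel with two black bands, 46 mm tall, 30 mm in diameter up to 36 mm, then a short cone to a blunt nose 23 mm in diameter with a wide greenish lens. About 90 g.
- slide_box_mid (a point): Origin: its centre, half-way up; z up. Stands upright on the table (z = 0). Wooden slide box with a brass clasp and paper label, 84 mm long (its x), 32 mm wide (its y), 44 mm tall. About 100 g.
- well_large_round_floor (a point): Large round white recess, 64 mm across inside: place of the eyepiece. Fixed in the shallow grey caddy, but which of the caddy's four quarters it takes varies. Origin: centre of its floor, z up, its x along the caddy's long side. The floor is 9 mm above the table; a lip 3 mm wide and 3.5 mm high surrounds it (lip top 12.5 mm above the table, the caddy's own rim 13 mm). The caddy is 246 x 176 mm; neighbouring recess centres lie 118 mm apart along x and 84 mm along y.
- well_small_round_floor (a point): Small round white recess, 46 mm across inside: place of the long objective. Fixed in the shallow grey caddy, but which of the caddy's four quarters it takes varies. Origin: centre of its floor, z up, its x along the caddy's long side. The floor is 9 mm above the table; a lip 3 mm wide and 3.5 mm high surrounds it (lip top 12.5 mm above the table, the caddy's own rim 13 mm). 
- well_square_floor (a point): Square white recess, 50 x 50 mm inside: place of the short objective. Fixed in the shallow grey caddy, but which of the caddy's four quarters it takes varies. Origin: centre of its floor, z up, its x along the caddy's long side. The floor is 9 mm above the table; a lip 3 mm wide and 3.5 mm high surrounds it (lip top 12.5 mm above the table, the caddy's own rim 13 mm). 
- well_oblong_floor (a point): Oblong white recess, 106 mm (x) by 54 mm (y) inside: place of the slide box, long side along long side. Fixed in the shallow grey caddy, but which of the caddy's four quarters it takes varies. Origin: centre of its floor, z up, its x along the caddy's long side. The floor is 9 mm above the table; a lip 3 mm wide and 3.5 mm high surrounds it (lip top 12.5 mm above the table, the caddy's own rim 13 mm). 
- weight_mid (a point): Origin: its centre, half-way up; z up. Stands upright on the table (z = 0). Look-alike, not to be moved: balance weight, bare steel all over, no bands and no lens, 28 mm in diameter, 50 mm tall, with a necked knob 20 mm in diameter on top.
- pot_mid (a point): Origin: its centre, half-way up; z up. Stands upright on the table (z = 0). Look-alike, not to be moved: black sample pot, 55 mm tall, 36 mm in diameter with a slightly WIDER plain flat lid, 40 mm in diameter, no lens.

How it is judged:
By the outcome, as a careful person would: the job done as asked, in the order asked, and still so for the second after the job is handed in, with the robot touching nothing.
It also fails if it takes over 112 s, if anything falls off the work surface, if the arm or the gripper's body presses on something with over 40 N, if the wrist force passes 120 N, or if a joint passes its speed limit or range.

## Working session

There is one attempt and no reset: what is moved stays moved. The work goes in short steps, Python scripts to look and compute and a tool call to move; the robot and the scene stay as the last step left them, time stands still between calls to the robot, and variables do not carry over. Pictures are saved under pics/ and viewed, at most 14 in all, crops included, and the job is handed in when it is done.

Besides the shell and the picture viewer there is one more tool, called after "Call:" as a command line: name --argument value ..., lists and objects as JSON in quotes. jog_arm: Moves the arm, as the interface text tells. Shifts and turns lie within -1 to 1; 1 stands for 100 mm of shift or 180 degrees of turn. Its arguments: {"type":"object","properties":{"deltas":{"type":"array"},"jaw":{"type":"number"},"squeeze":{"type":"number"}},"required":["deltas"]}

```bash
mkdir -p pics; ls; python3 - <<'E'
from station import arm, vision
import cv2,numpy as np
s=arm.get_state();print({k:np.round(v,3) for k,v in s.items()}, arm.tcp_to_grasp)
for n in("top","side"):
    cv2.imwrite(f"pics/{n}0.png",vision.grab_frame(n)); c=vision.calibration(n);print(n,c)
E
```

```text
pics
{'time_s': np.float64(0.0), 'joint_positions': array([ 1.048,  0.287,  1.578,  0.   ,  1.279, -0.15 ]), 'dq': array([-0.   , -0.   , -0.   ,  0.001, -0.002, -0.001]), 'joint_efforts': array([ 1.0000e-03, -4.0598e+01, -2.9262e+01, -0.0000e+00,  6.0000e-03,
        0.0000e+00]), 'tcp_pos': array([0.246, 0.628, 0.23 ]), 'ee_rot': array([ 0.185,  0.983, -0.001, -0.   ]), 'force': array([ 0.558, -0.491, -0.164]), 'moment': array([-0.017, -0.035,  0.018]), 'grasp_force': np.float64(0.0), 'width': np.float64(0.085)} -0.0187
top {'K': array([[550.1662226 ,   0.        , 324.511534  ],
       [  0.        , 550.1662226 , 236.60142225],
       [  0.        ,   0.        ,   1.        ]]), 'R': array([[-0.00274446, -0.99995094, -0.00951803],
       [-0.98447401,  0.00437225, -0.17547595],
       [ 0.17550896,  0.00888866, -0.98443771]]), 't': array([0.01383579, 0.53936444, 0.92650796])}
side {'K': array([[483.27366643,   0.        , 323.79568697],
       [  0.        , 483.27366643, 239.36798551],
       [  0.        ,   0.        ,   1.        ]]), 'R': array([[ 0.86885821, -0.49496048, -0.00997677],
       [-0.2730725 , -0.46234975, -0.84360187],
       [ 0.41293683,  0.73569479, -0.53687647]]), 't': array([-0.44410338,  0.19678804,  0.6234598 ])}
```

View pics/top0.png

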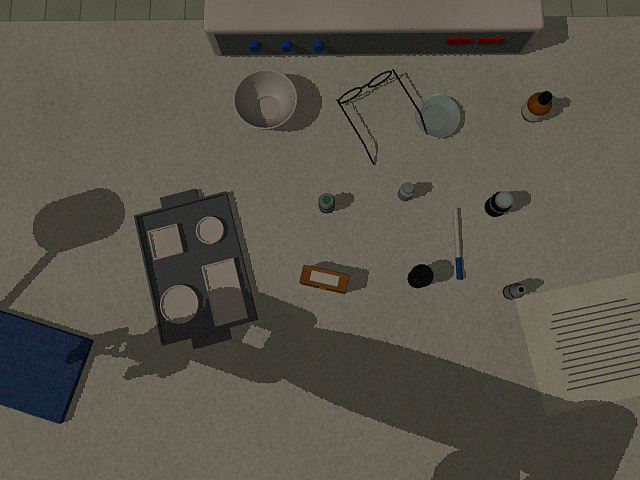

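View pics/side0.png

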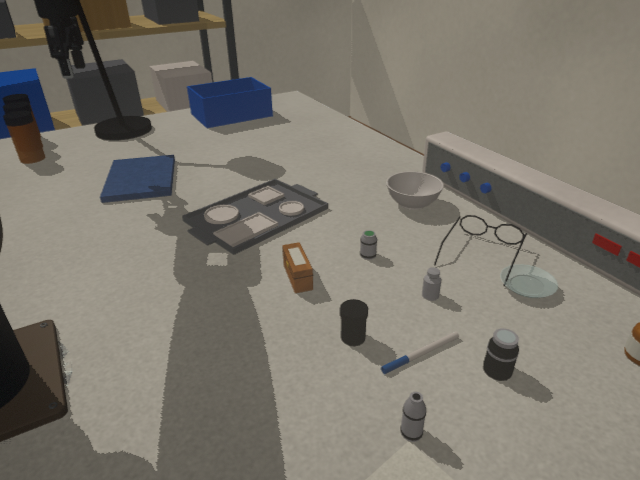

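The top view shows:
- Accessories: eyepiece (500,203), long objective (514,290), short objective (327,202), slide box (325,279).
- Look-alikes: pot (420,275), weight (407,190).
- Recesses: square (166,241), small round (210,230), large round (180,303), oblong (225,291).

The side view agrees with this. Next I'll enlarge the relevant parts.

```bash
cat > h.py <<'E'
import numpy as np,cv2
from station import arm,vision
def ray(c,uv,z):
    K,R,t=c["K"],np.array(c["R"]),np.array(c["t"])
    o=-R.T@t; d=R.T@np.linalg.inv(K)@np.array([uv[0],uv[1],1.])
    return o+d*(z-o[2])/d[2]
def proj(c,X):
    p=c["K"]@(c["R"]@np.array(X)+c["t"]); return p[:2]/p[2]
E
python3 - <<'E'
from h import *
im=cv2.imread("pics/top0.png"); c=vision.calibration("top")
z=lambda x,y,w,h,s:cv2.resize(im[y:y+h,x:x+w],None,fx=s,fy=s,interpolation=cv2.INTER_CUBIC)
a=z(130,185,133,166,3); 
b=[z(x,y,40,40,5) for x,y in((480,183),(495,270),(307,182))]
d=z(290,250,66,50,3)
o=np.zeros((600,800,3),np.uint8); o[:498,:399]=a
o[:200,400:600]=b[0];o[:200,600:800]=b[1];o[200:400,400:600]=b[2];o[400:550,400:598]=d
cv2.imwrite("pics/z.png",o)
hsv=cv2.cvtColor(im,cv2.COLOR_BGR2HSV)
g=cv2.cvtColor(im,cv2.COLOR_BGR2GRAY)
# wells: bright inside caddy polygon
m=np.zeros_like(g);cv2.fillPoly(m,[np.array([[138,217],[228,195],[256,318],[163,341]])],255)
w=((g>85)&(m>0)).astype(np.uint8)
for k in cv2.findContours(w,cv2.RETR_EXTERNAL,cv2.CHAIN_APPROX_NONE)[0]:
    if cv2.contourArea(k)<150: continue
    P=np.array([ray(c,p[0],.0125)[:2] for p in k],np.float32)
    (ctr,sz,an)=cv2.minAreaRect(P); print("well",cv2.minAreaRect(k)[0],np.round(ctr,4),np.round(sz,4),an)
br=((hsv[...,0]<18)&(hsv[...,1]>110)).astype(np.uint8)
br[:240]=0;br[310:]=0
for k in cv2.findContours(br,cv2.RETR_EXTERNAL,cv2.CHAIN_APPROX_NONE)[0]:
    if cv2.contourArea(k)<150: continue
    P=np.array([ray(c,p[0],.044)[:2] for p in k],np.float32); print("box",cv2.minAreaRect(k)[0],cv2.minAreaRect(P))
gr=((hsv[...,0]>40)&(hsv[...,0]<90)&(hsv[...,1]>60)).astype(np.uint8);gr[:190]=0;gr[215:]=0;gr[:,:310]=0;gr[:,345:]=0
M=cv2.moments(gr,True);print("short lens",M['m10']/M['m00'],M['m01']/M['m00'])
E
```

```text
well (177.9185333251953, 300.98028564453125) [0.4292 0.2766] [0.0589 0.068 ] 12.795427322387695
well (220.44119262695312, 277.2647399902344) [0.4712 0.2012] [0.0593 0.0592] 14.920684814453125
well (164.5, 241.50001525878906) [0.5381 0.3061] [0.0558 0.0553] 14.991971015930176
well (209.0, 230.0) [0.5592 0.2252] [0.0492 0.0481] 1.7188711166381836
box (323.9176330566406, 278.87060546875) ((0.464810311794281, 0.01333276554942131), (0.08349908143281937, 0.03468012064695358), 76.99320983886719)
short lens 326.44 199.93333333333334
```

View pics/z.png

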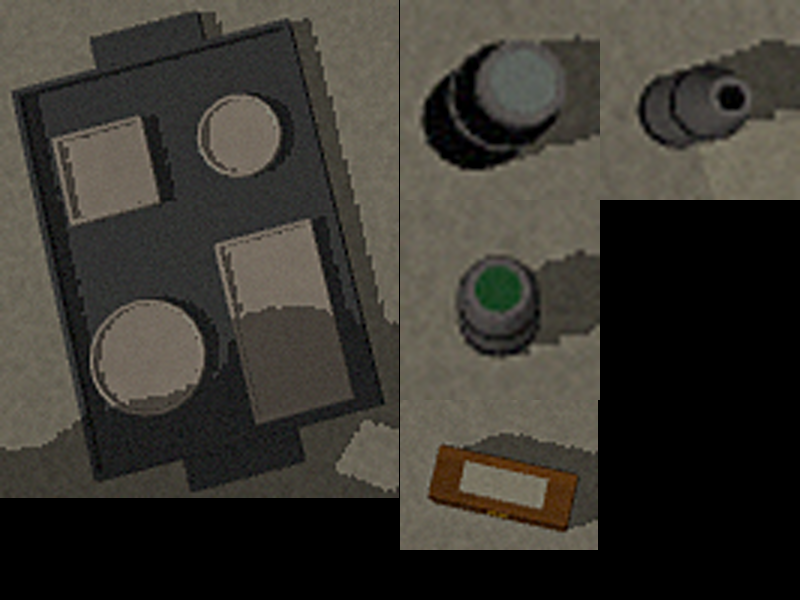

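The crop shows these centres in top-image pixels:
- Eyepiece lens (504,199.4), long objective lens (521.2,289.4), short objective lens (326.6,199.6).
- Oblong recess (225,292.3), large round (179.3,304), square (165.3,241.7), small round (210,230).

```bash
python3 - <<'E'
from h import *
c=vision.calibration("top");s=vision.calibration("side")
W={}
for n,uv in dict(large=(179.3,304),obl=(225,292.3),sq=(165.3,241.7),small=(210,230)).items():
    W[n]=ray(c,uv,.012);print(n,W[n].round(4),proj(s,W[n]).round(1))
# rigid fit of layout: x axis sense from obl->small ; y by side
lay=dict(obl=(-59,-42),small=(59,-42),large=(-59,42),sq=(59,42))
P=np.array([lay[k] for k in lay])/1000.;Q=np.array([W[k][:2] for k in lay])
A,B=P-P.mean(0),Q-Q.mean(0);U,S,V=np.linalg.svd(A.T@B);R=(U@V).T
print("det",np.linalg.det(R),"ang",np.degrees(np.arctan2(R[1,0],R[0,0])))
for k in lay:
    f=R@np.array(lay[k])/1000+Q.mean(0);print(k,f.round(4),"res mm",((W[k][:2]-f)*1000).round(1))
for n,uv,z in(("eye",(504,199.4),.060),("long",(521.2,289.4),.062),("short",(326.6,199.6),.046),("box",(323.9,278.9),.044)):
    X=ray(c,uv,z);print(n,X.round(4),"side top",proj(s,X).round(1),"base top view",proj(c,[X[0],X[1],0]).round(1),"reach",np.hypot(*X[:2]).round(3))
w=vision.calibration("wrist");print(w); st=arm.get_state()
from scipy.spatial.transform import Rotation as Ro
M=Ro.from_quat(st["ee_rot"]).as_matrix();print(M.round(3));print("cam in tool",(M.T@(-np.array(w["R"]).T@w["t"]-st["tcp_pos"])).round(3),(np.array(w["R"])@M).round(3))
im=cv2.imread("pics/side0.png");cv2.imwrite("pics/sz.png",cv2.resize(im[210:450,270:540],None,fx=2.5,fy=2.5))
E
```

```text
large [0.4236 0.2743 0.012 ] [220.7 212.2]
obl [0.4443 0.1924 0.012 ] [245.1 227.3]
sq [0.5376 0.3051 0.012 ] [265.6 193.4]
small [0.5591 0.2234 0.012 ] [290.8 206.3]
det 1.0000000000000004 ang 14.914847022650324
obl [0.4449 0.193 ] res mm [-0.6 -0.6]
small [0.559  0.2234] res mm [0.1 0. ]
large [0.4233 0.2742] res mm [0.3 0.1]
sq [0.5373 0.3045] res mm [0.2 0.5]
eye [ 0.6025 -0.305   0.06  ] side top [504.1 335.7] base top view [494.  207.2] reach 0.675
long [ 0.4437 -0.3242  0.062 ] side top [415.3 395.9] base top view [509.5 292.2] reach 0.55
short [0.6072 0.008  0.046 ] side top [368.5 232.9] base top view [326.7 205.5] reach 0.607
box [0.4647 0.0132 0.044 ] side top [295.3 255.4] base top view [324.2 281.3] reach 0.465
{'K': array([[405.15713137,   0.        , 320.06117034],
       [  0.        , 405.15713137, 236.51832172],
       [  0.        ,   0.        ,   1.        ]]), 'R': array([[ 0.36349278,  0.93159065, -0.00344318],
       [ 0.89234588, -0.34711376,  0.28849762],
       [ 0.26756651, -0.1079393 , -0.95747442]]), 't': array([-0.67291637, -0.03900237,  0.38063954])}
[[-0.931  0.364 -0.001]
 [ 0.364  0.931 -0.002]
 [ 0.    -0.002 -1.   ]]
cam in tool [ 0.073 -0.001 -0.143] [[ 0.001  1.     0.001]
 [-0.957  0.001 -0.289]
 [-0.289 -0.001  0.957]]
```

View pics/sz.png

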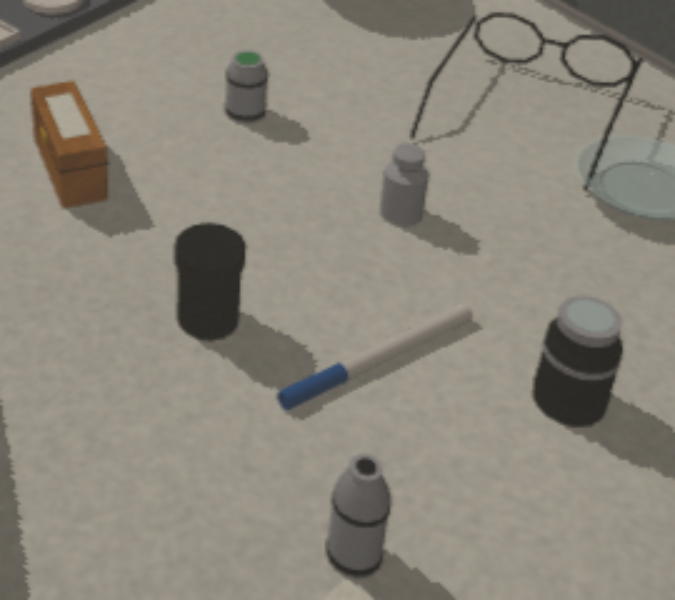

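The side view agrees: eyepiece lens at (505.6,337), long lens (416.4,396.4), short lens (369,233), box top (297,256). Each is within about 2 px of its prediction. The recess layout fits to under 1 mm with the caddy at 14.9°. Positions are good, so I'll start moving, turning the tool so that tool x = +Y, tool y = +X and tool z = down.

Call:
jog_arm --deltas '[[[-1, -1, 0], [0, 0, 0.3817]], [[-1, -1, 0], [0, 0, 0.3817]], [[-1, -1, 0], [0, 0, 0.3817]], [[-1, -1, 0], [0, 0, 0.3817]], [[-1, -1, 0], [0, 0, 0.3817]], [[-1, -1, 0], [0, 0, 0.3817]], [[-1, -1, 0], [0, 0, 0.3817]], [[-1, -1, 0], [0, 0, 0.3817]], [[-1, -1, 0], [0, 0, 0.3817]]]' --jaw 1 --squeeze 30

```text
time_s: 1.0
tcp_pos: [0.3023, 0.4988, 0.2307]
ee_rot: [0.707, 0.707, -0.001, 0.0]
force: [0.1, 0.3, 0.0]
width: 0.0857
grasp_force: 0.0
```

Call:
jog_arm --deltas '[[[-1, 0.5, 0], [0, 0, 0]], [[-1, 0.5, 0], [0, 0, 0]], [[-1, 0.5, 0], [0, 0, 0]]]'

```text
time_s: 1.3
tcp_pos: [0.3535, 0.3961, 0.2308]
ee_rot: [0.707, 0.707, -0.001, 0.001]
force: [0.6, 0.7, 0.2]
width: 0.0856
grasp_force: 0.0
```

Call:
jog_arm --deltas '[[[-1, 0.5, 0], [0, 0, 0]], [[-1, 0.5, 0], [0, 0, 0]], [[-1, 0.5, 0], [0, 0, 0]]]'

```text
time_s: 1.6
tcp_pos: [0.4036, 0.2962, 0.2312]
ee_rot: [0.708, 0.706, -0.0, 0.0]
force: [-0.1, 0.1, 0.7]
width: 0.085
grasp_force: 0.0
```

Call:
jog_arm --deltas '[[[-1, 0.5, 0], [0, 0, 0]], [[-1, 0.5, 0], [0, 0, 0]], [[-1, 0.5, 0], [0, 0, 0]]]'

```text
time_s: 1.9
tcp_pos: [0.4536, 0.1964, 0.2314]
ee_rot: [0.708, 0.706, 0.0, 0.0]
force: [0.4, -0.2, -1.1]
width: 0.0853
grasp_force: 0.0
```

Call:
jog_arm --deltas '[[[-1, 0.5, 0], [0, 0, 0]], [[-1, 0.5, 0], [0, 0, 0]], [[-1, 0.5, 0], [0, 0, 0]]]'

```text
time_s: 2.2
tcp_pos: [0.5036, 0.0965, 0.2314]
ee_rot: [0.708, 0.706, 0.0, 0.0]
force: [-0.1, 0.5, -0.4]
width: 0.0856
grasp_force: 0.0
```

Call:
jog_arm --deltas '[[[-1, 0.5, 0], [0, 0, 0]], [[-1, 0.5, 0], [0, 0, 0]], [[-1, 0.5, 0], [0, 0, 0]]]'

```text
time_s: 2.5
tcp_pos: [0.5535, -0.0033, 0.2312]
ee_rot: [0.708, 0.706, 0.0, 0.0]
force: [0.8, 0.7, -0.6]
width: 0.0851
grasp_force: 0.0
```

Call:
jog_arm --deltas '[[[-1, 0.2, 0], [0, 0, 0]], [[-1, 0.2, 0], [0, 0, 0]], [[-1, 0.2, 0], [0, 0, 0]]]'

```text
time_s: 2.8
tcp_pos: [0.5727, -0.1041, 0.2311]
ee_rot: [0.709, 0.706, -0.0, 0.0]
force: [-0.3, -0.1, 0.6]
width: 0.0854
grasp_force: 0.0
```

Call:
jog_arm --deltas '[[[-1, 0.2, 0], [0, 0, 0]], [[-1, 0.2, 0], [0, 0, 0]], [[-1, 0.2, 0], [0, 0, 0]], [[-1, 0.2, 0], [0, 0, 0]]]'

```text
time_s: 3.2
tcp_pos: [0.5919, -0.2001, 0.2307]
ee_rot: [0.707, 0.707, 0.0, -0.001]
force: [-0.2, 0.5, -0.3]
width: 0.0855
grasp_force: 0.0
```

```bash
python3 - <<'E'
from h import *
c=vision.calibration("wrist");im=vision.grab_frame("wrist");cv2.imwrite("pics/w1.png",im)
print(arm.get_state()["tcp_pos"],proj(c,[.6025,-.305,.06]),proj(c,[.6025,-.305,.0]))
E
```

```text
[ 0.59176782 -0.19927973  0.23080654] [332.19610451 327.79660804] [330.63037096 297.85070438]
```

View pics/w1.png

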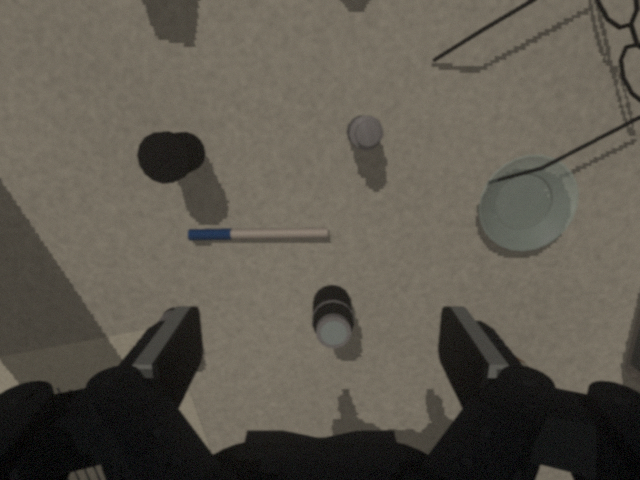

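The wrist view shows the eyepiece lens at (334,330) against a predicted (332,328), which confirms its position. I'll go above it, descend and grip.

Call:
jog_arm --deltas '[[[-1, 0.115, 0.5], [0, 0, 0]], [[-1, 0.115, 0.5], [0, 0, 0]], [[-1, 0.115, 1], [0, 0, 0]], [[-1, 0.115, 1], [0, 0, 0]], [[-1, 0.115, 1], [0, 0, 0]]]'

```text
time_s: 3.75
tcp_pos: [0.6021, -0.2982, 0.1289]
ee_rot: [0.707, 0.707, -0.0, -0.003]
force: [1.0, -0.3, 0.2]
width: 0.0857
grasp_force: 0.0
```

Call:
jog_arm --deltas '[[[-0.05, 0, 0.3], [0, 0, 0]], [[-0.05, 0, 0.6], [0, 0, 0]], [[-0.05, 0, 0.9], [0, 0, 0]], [[-0.05, 0, 1], [0, 0, 0]], [[-0.05, 0, 1], [0, 0, 0]]]'

```text
time_s: 4.25
tcp_pos: [0.6035, -0.3046, 0.0318]
ee_rot: [0.707, 0.707, 0.0, -0.0]
force: [-0.1, 1.0, 0.3]
width: 0.0856
grasp_force: 0.0
```

```bash
python3 -c "
from h import *
print(arm.get_state()['tcp_pos'])"
```

```text
[ 0.60348439 -0.30461484  0.03181786]
```

Call:
jog_arm --deltas '[[[0, 0, 0.17], [0, 0, 0]], [[0, 0, 0.17], [0, 0, 0]], [[0, 0, 0.17], [0, 0, 0]]]'

```text
time_s: 4.55
tcp_pos: [0.6034, -0.3063, 0.0149]
ee_rot: [0.707, 0.707, 0.0, 0.0]
force: [0.1, 0.3, 0.6]
width: 0.0852
grasp_force: 0.0
```

Call:
jog_arm --deltas '[[[0, 0, 0], [0, 0, 0]], [[0, 0, 0], [0, 0, 0]], [[0, 0, 0], [0, 0, 0]], [[0, 0, 0], [0, 0, 0]], [[0, 0, 0], [0, 0, 0]], [[0, 0, 0], [0, 0, 0]], [[0, 0, 0], [0, 0, 0]], [[0, 0, 0], [0, 0, 0]], [[0, 0, 0], [0, 0, 0]], [[0, 0, 0], [0, 0, 0]]]' --jaw -1 --squeeze 35

```text
time_s: 5.55
tcp_pos: [0.6034, -0.3066, 0.0149]
ee_rot: [0.708, 0.707, 0.0, 0.001]
force: [-0.3, -0.5, 4.6]
width: 0.0369
grasp_force: 35.5
```

Call:
jog_arm --deltas '[[[0, 0, -0.2], [0, 0, 0]], [[0, 0, -0.5], [0, 0, 0]], [[0, 0, -1], [0, 0, 0]], [[0, 0, -1], [0, 0, 0]], [[0, 0, -1], [0, 0, 0]]]'

```text
time_s: 6.05
tcp_pos: [0.6036, -0.3063, 0.1153]
ee_rot: [0.707, 0.707, 0.0, 0.001]
force: [-0.2, 0.6, -2.3]
width: 0.0375
grasp_force: 35.3
```

Call:
jog_arm --deltas '[[[0.3, -0.1, 0], [0, 0, 0]], [[0.65, -0.2, 0], [0, 0, 0]], [[1, -0.3, 0], [0, 0, 0]]]'

```text
time_s: 6.35
tcp_pos: [0.5708, -0.2043, 0.1108]
ee_rot: [0.708, 0.706, -0.001, -0.003]
force: [0.5, -0.1, -0.4]
width: 0.0374
grasp_force: 35.4
```

Call:
jog_arm --deltas '[[[0.35, -0.1, 0], [0, 0, 0]], [[0.7, -0.2, 0], [0, 0, 0]], [[1, -0.3, 0], [0, 0, 0]]]'

```text
time_s: 6.65
tcp_pos: [0.5406, -0.1036, 0.111]
ee_rot: [0.707, 0.707, -0.001, -0.003]
force: [0.5, 0.1, -1.4]
width: 0.0368
grasp_force: 35.4
```

Call:
jog_arm --deltas '[[[0.35, -0.1, 0], [0, 0, 0]], [[0.7, -0.2, 0], [0, 0, 0]], [[1, -0.3, 0], [0, 0, 0]]]'

```text
time_s: 6.95
tcp_pos: [0.5106, -0.0041, 0.1113]
ee_rot: [0.707, 0.707, -0.001, -0.003]
force: [-0.1, 0.0, -1.3]
width: 0.0374
grasp_force: 35.4
```

Call:
jog_arm --deltas '[[[0.35, -0.1, 0], [0, 0, 0]], [[0.7, -0.2, 0], [0, 0, 0]], [[1, -0.3, 0], [0, 0, 0]]]'

```text
time_s: 7.25
tcp_pos: [0.4808, 0.0955, 0.1115]
ee_rot: [0.707, 0.707, -0.002, -0.002]
force: [0.9, 0.5, -0.3]
width: 0.037
grasp_force: 35.4
```

Call:
jog_arm --deltas '[[[0.35, -0.1, 0], [0, 0, 0]], [[0.7, -0.2, 0], [0, 0, 0]], [[1, -0.3, 0], [0, 0, 0]]]'

```text
time_s: 7.55
tcp_pos: [0.4509, 0.1951, 0.1115]
ee_rot: [0.707, 0.707, -0.002, -0.002]
force: [0.3, -0.3, -0.7]
width: 0.037
grasp_force: 35.4
```

Call:
jog_arm --deltas '[[[0.3, -0.1, 0], [0, 0, 0]], [[0.6, -0.2, 0], [0, 0, 0]], [[0.81, -0.3, 0], [0, 0, 0]], [[0.81, -0.3, 0], [0, 0, 0]], [[0.81, -0.3, 0], [0, 0, 0]]]'

```text
time_s: 8.05
tcp_pos: [0.4222, 0.2745, 0.1122]
ee_rot: [0.707, 0.707, -0.002, -0.001]
force: [0.6, -0.6, -1.8]
width: 0.0368
grasp_force: 35.4
```

Call:
jog_arm --deltas '[[[0, 0, 0.3], [0, 0, 0]], [[0, 0, 0.6], [0, 0, 0]], [[0, 0, 0.75], [0, 0, 0]], [[0, 0, 0.8], [0, 0, 0]], [[0, 0, 0.82], [0, 0, 0]], [[0, 0, 0.83], [0, 0, 0]], [[0, 0, 0.84], [0, 0, 0]], [[0, 0, 0.85], [0, 0, 0]], [[0, 0, 0.85], [0, 0, 0]]]'

```text
time_s: 8.95
tcp_pos: [0.4241, 0.2751, 0.0298]
ee_rot: [0.707, 0.707, 0.0, 0.0]
force: [-0.3, -0.1, -1.1]
width: 0.037
grasp_force: 35.4
```

Call:
jog_arm --deltas '[[[0, 0, 0.01], [0, 0, 0]], [[0, 0, 0.02], [0, 0, 0]], [[0, 0, 0.03], [0, 0, 0]], [[0, 0, 0.03], [0, 0, 0]]]'

```text
time_s: 9.35
tcp_pos: [0.4236, 0.2749, 0.0261]
ee_rot: [0.708, 0.707, -0.0, -0.0]
force: [-0.6, 0.6, -1.2]
width: 0.0371
grasp_force: 35.4
```

Call:
jog_arm --deltas '[[[0, 0, 0.005], [0, 0, 0]], [[0, 0, 0.01], [0, 0, 0]], [[0, 0, 0.015], [0, 0, 0]], [[0, 0, 0.02], [0, 0, 0]], [[0, 0, 0.02], [0, 0, 0]]]'

```text
time_s: 9.85
tcp_pos: [0.4237, 0.2749, 0.0242]
ee_rot: [0.708, 0.707, -0.0, -0.0]
force: [0.2, 0.7, -0.7]
width: 0.0369
grasp_force: 35.4
```

Call:
jog_arm --deltas '[[[0, 0, 0.005], [0, 0, 0]], [[0, 0, 0.01], [0, 0, 0]], [[0, 0, 0.01], [0, 0, 0]]]'

```text
time_s: 10.15
tcp_pos: [0.4239, 0.275, 0.0239]
ee_rot: [0.707, 0.707, -0.0, -0.0]
force: [-2.9, -1.7, 4.5]
width: 0.0371
grasp_force: 35.8
```

In contact at 4.5 N. Release gently and go up.

Call:
jog_arm --deltas '[[[0, 0, 0], [0, 0, 0]], [[0, 0, 0], [0, 0, 0]], [[0, 0, 0], [0, 0, 0]], [[0, 0, 0], [0, 0, 0]], [[0, 0, 0], [0, 0, 0]], [[0, 0, 0], [0, 0, 0]]]' --jaw 0.4

```text
time_s: 10.75
tcp_pos: [0.4238, 0.2749, 0.0233]
ee_rot: [0.708, 0.707, -0.0, -0.0]
force: [0.5, -0.1, 0.3]
width: 0.0597
grasp_force: 0.0
```

Call:
jog_arm --deltas '[[[0, 0, -0.2], [0, 0, 0]], [[0, 0, -0.5], [0, 0, 0]], [[0, 0, -1], [0, 0, 0]], [[0, 0, -1], [0, 0, 0]]]'

```text
time_s: 11.15
tcp_pos: [0.4284, 0.2769, 0.1307]
ee_rot: [0.707, 0.707, 0.007, 0.003]
force: [0.8, 1.0, 0.8]
width: 0.0599
grasp_force: 0.0
```

```bash
python3 - <<'E'
from h import *
im=vision.grab_frame("side");print(arm.get_state()["tcp_pos"])
cv2.imwrite("pics/s1.png",cv2.resize(im[120:270,160:340],None,fx=3,fy=3))
E
```

```text
[0.42666698 0.27613998 0.12770791]
```

View pics/s1.png

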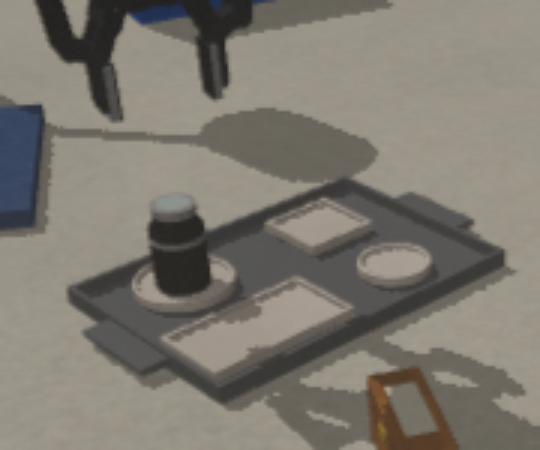

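The picture shows the eyepiece upright in the large round recess, with its base at crop pixel (181,292) and the recess centre at (186,285). Next is the long objective, passing outside the minimum reach.

Call:
jog_arm --deltas '[[[-1, 0.35, 0], [0, 0, 0]], [[-1, 0.35, 0], [0, 0, 0]], [[-1, 0.35, 0], [0, 0, 0]]]'

```text
time_s: 11.5
tcp_pos: [0.4593, 0.1714, 0.1223]
ee_rot: [0.709, 0.705, -0.001, 0.0]
force: [0.4, 0.9, -0.3]
width: 0.06
grasp_force: 0.0
```

Call:
jog_arm --deltas '[[[-1, 0.35, 0], [0, 0, 0]], [[-1, 0.35, 0], [0, 0, 0]], [[-1, 0.35, 0], [0, 0, 0]]]'

```text
time_s: 11.8
tcp_pos: [0.4945, 0.0714, 0.1226]
ee_rot: [0.709, 0.705, -0.0, 0.0]
force: [-0.0, 0.7, -0.6]
width: 0.0599
grasp_force: 0.0
```

Call:
jog_arm --deltas '[[[-1, 0.1, 0], [0, 0, 0]], [[-1, 0.1, 0], [0, 0, 0]], [[-1, 0.1, 0], [0, 0, 0]]]'

```text
time_s: 12.1
tcp_pos: [0.5037, -0.0287, 0.1228]
ee_rot: [0.709, 0.705, -0.0, 0.0]
force: [0.2, 0.5, 0.2]
width: 0.06
grasp_force: 0.0
```

Call:
jog_arm --deltas '[[[-1, -0.2, 0], [0, 0, 0]], [[-1, -0.2, 0], [0, 0, 0]], [[-1, -0.2, 0], [0, 0, 0]]]'

```text
time_s: 12.4
tcp_pos: [0.4825, -0.1277, 0.1227]
ee_rot: [0.709, 0.705, -0.0, -0.0]
force: [0.8, 0.8, 0.4]
width: 0.0598
grasp_force: 0.0
```

Call:
jog_arm --deltas '[[[-1, -0.2, 0], [0, 0, 0]], [[-1, -0.2, 0], [0, 0, 0]], [[-1, -0.2, 0], [0, 0, 0]], [[-1, -0.2, 0], [0, 0, 0]]]'

```text
time_s: 12.8
tcp_pos: [0.463, -0.2242, 0.1225]
ee_rot: [0.708, 0.706, 0.0, -0.001]
force: [-0.8, -0.2, -0.0]
width: 0.0599
grasp_force: 0.0
```

```bash
python3 - <<'E'
from h import *
c=vision.calibration("wrist");im=vision.grab_frame("wrist");cv2.imwrite("pics/w2.png",im)
print(arm.get_state()["tcp_pos"],proj(c,[.4437,-.3242,.062]),proj(c,[.4437,-.3242,.0]))
E
```

```text
[ 0.46316447 -0.22335913  0.1224821 ] [287.79680246 412.46429973] [294.2837027  354.36171169]
```

View pics/w2.png

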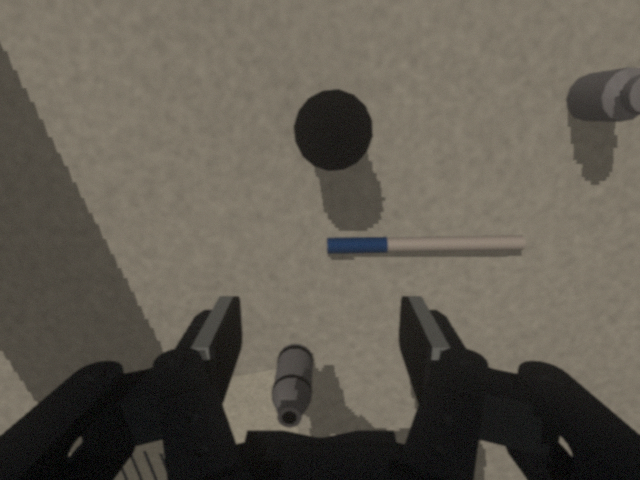

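The wrist view shows the long objective's lens at (288,416) against a predicted (288,412), so it is about 1 mm off.

Call:
jog_arm --deltas '[[[-1, -0.195, 0], [0, 0, 0]], [[-1, -0.195, 0], [0, 0, 0]], [[-1, -0.195, 0], [0, 0, 0]], [[-1, -0.195, 0], [0, 0, 0]], [[-1, -0.195, 0], [0, 0, 0]], [[-1, -0.195, 0], [0, 0, 0]]]'

```text
time_s: 13.45
tcp_pos: [0.444, -0.3229, 0.1229]
ee_rot: [0.707, 0.708, 0.0, -0.001]
force: [0.7, 0.2, -0.6]
width: 0.0595
grasp_force: 0.0
```

Call:
jog_arm --deltas '[[[0, 0, 0.3], [0, 0, 0]], [[0, 0, 0.6], [0, 0, 0]], [[0, 0, 0.9], [0, 0, 0]], [[0, 0, 1], [0, 0, 0]], [[0, 0, 1], [0, 0, 0]], [[0, 0, 1], [0, 0, 0]]]'

```text
time_s: 14.05
tcp_pos: [0.4445, -0.3252, 0.0245]
ee_rot: [0.707, 0.707, 0.0, 0.001]
force: [0.9, -0.6, 0.7]
width: 0.0597
grasp_force: 0.0
```

Call:
jog_arm --deltas '[[[0, 0, 0.1], [0, 0, 0]], [[0, 0, 0.1], [0, 0, 0]], [[0, 0, 0.1], [0, 0, 0]]]'

```text
time_s: 14.35
tcp_pos: [0.4437, -0.3252, 0.0137]
ee_rot: [0.708, 0.707, -0.0, 0.0]
force: [-0.0, 0.9, -0.1]
width: 0.0604
grasp_force: 0.0
```

Call:
jog_arm --deltas '[[[0, 0, 0], [0, 0, 0]], [[0, 0, 0], [0, 0, 0]], [[0, 0, 0], [0, 0, 0]], [[0, 0, 0], [0, 0, 0]], [[0, 0, 0], [0, 0, 0]], [[0, 0, 0], [0, 0, 0]], [[0, 0, 0], [0, 0, 0]], [[0, 0, 0], [0, 0, 0]]]' --jaw -1

```text
time_s: 15.15
tcp_pos: [0.4439, -0.3254, 0.0138]
ee_rot: [0.708, 0.707, -0.0, 0.0]
force: [-0.4, -0.2, 4.1]
width: 0.025
grasp_force: 34.8
```

Call:
jog_arm --deltas '[[[0, 0, -0.2], [0, 0, 0]], [[0, 0, -0.5], [0, 0, 0]], [[0, 0, -1], [0, 0, 0]], [[0, 0, -1], [0, 0, 0]], [[0, 0, -1], [0, 0, 0]], [[0, 0, -1], [0, 0, 0]]]'

```text
time_s: 15.75
tcp_pos: [0.4424, -0.3238, 0.1112]
ee_rot: [0.708, 0.707, 0.0, -0.002]
force: [0.9, -0.0, -0.8]
width: 0.0249
grasp_force: 34.6
```

Call:
jog_arm --deltas '[[[0.3, 0.06, 0], [0, 0, 0]], [[0.65, 0.13, 0], [0, 0, 0]], [[1, 0.2, 0], [0, 0, 0]]]'

```text
time_s: 16.05
tcp_pos: [0.4622, -0.2232, 0.1106]
ee_rot: [0.708, 0.706, -0.0, -0.003]
force: [0.0, 0.2, -1.6]
width: 0.0251
grasp_force: 34.6
```

Call:
jog_arm --deltas '[[[0.35, 0.07, 0], [0, 0, 0]], [[0.7, 0.14, 0], [0, 0, 0]], [[1, 0.2, 0], [0, 0, 0]]]'

```text
time_s: 16.35
tcp_pos: [0.4821, -0.1226, 0.1106]
ee_rot: [0.707, 0.707, -0.001, -0.003]
force: [1.2, -0.7, -1.6]
width: 0.025
grasp_force: 34.6
```

Call:
jog_arm --deltas '[[[0.35, 0.07, 0], [0, 0, 0]], [[0.7, 0.14, 0], [0, 0, 0]], [[1, 0.2, 0], [0, 0, 0]]]'

```text
time_s: 16.65
tcp_pos: [0.5022, -0.023, 0.1107]
ee_rot: [0.707, 0.707, -0.001, -0.002]
force: [-0.1, -0.0, -1.1]
width: 0.025
grasp_force: 34.6
```

Call:
jog_arm --deltas '[[[0.35, 0.07, 0], [0, 0, 0]], [[0.7, 0.14, 0], [0, 0, 0]], [[1, 0.2, 0], [0, 0, 0]]]'

```text
time_s: 16.95
tcp_pos: [0.5223, 0.0766, 0.1106]
ee_rot: [0.707, 0.707, -0.002, -0.002]
force: [0.9, -0.4, -1.0]
width: 0.0246
grasp_force: 34.6
```

Call:
jog_arm --deltas '[[[0.35, 0.07, 0], [0, 0, 0]], [[0.7, 0.14, 0], [0, 0, 0]], [[1, 0.2, 0], [0, 0, 0]]]'

```text
time_s: 17.25
tcp_pos: [0.5424, 0.1763, 0.1104]
ee_rot: [0.707, 0.707, -0.002, -0.002]
force: [1.1, 0.5, -0.8]
width: 0.0248
grasp_force: 34.6
```

Call:
jog_arm --deltas '[[[0.3, 0.08, 0], [0, 0, 0]], [[0.49, 0.15, 0], [0, 0, 0]], [[0.49, 0.15, 0], [0, 0, 0]], [[0.49, 0.15, 0], [0, 0, 0]], [[0.49, 0.15, 0], [0, 0, 0]], [[0.49, 0.15, 0], [0, 0, 0]]]'

```text
time_s: 17.85
tcp_pos: [0.5587, 0.2227, 0.1126]
ee_rot: [0.708, 0.706, -0.001, -0.0]
force: [-1.0, -0.4, -0.6]
width: 0.0247
grasp_force: 34.7
```

Call:
jog_arm --deltas '[[[0, 0, 0.3], [0, 0, 0]], [[0, 0, 0.6], [0, 0, 0]], [[0, 0, 0.75], [0, 0, 0]], [[0, 0, 0.81], [0, 0, 0]], [[0, 0, 0.84], [0, 0, 0]], [[0, 0, 0.86], [0, 0, 0]], [[0, 0, 0.87], [0, 0, 0]], [[0, 0, 0.875], [0, 0, 0]], [[0, 0, 0.88], [0, 0, 0]], [[0, 0, 0.88], [0, 0, 0]]]'

```text
time_s: 18.85
tcp_pos: [0.5594, 0.2239, 0.0257]
ee_rot: [0.707, 0.707, 0.0, 0.0]
force: [-0.2, -0.7, -2.6]
width: 0.0251
grasp_force: 34.7
```

Call:
jog_arm --deltas '[[[0, 0, 0.005], [0, 0, 0]], [[0, 0, 0.01], [0, 0, 0]], [[0, 0, 0.015], [0, 0, 0]], [[0, 0, 0.02], [0, 0, 0]], [[0, 0, 0.02], [0, 0, 0]]]'

```text
time_s: 19.35
tcp_pos: [0.5591, 0.2237, 0.0232]
ee_rot: [0.708, 0.707, -0.0, -0.0]
force: [0.2, -0.1, -0.8]
width: 0.0251
grasp_force: 34.7
```

Call:
jog_arm --deltas '[[[0, 0, 0.005], [0, 0, 0]], [[0, 0, 0.01], [0, 0, 0]], [[0, 0, 0.01], [0, 0, 0]]]'

```text
time_s: 19.65
tcp_pos: [0.5593, 0.2238, 0.0228]
ee_rot: [0.708, 0.707, -0.0, -0.0]
force: [-1.4, -0.2, 1.8]
width: 0.0248
grasp_force: 35.1
```

Call:
jog_arm --deltas '[[[0, 0, 0], [0, 0, 0]], [[0, 0, 0], [0, 0, 0]], [[0, 0, 0], [0, 0, 0]], [[0, 0, 0], [0, 0, 0]], [[0, 0, 0], [0, 0, 0]], [[0, 0, 0], [0, 0, 0]]]' --jaw 0.4

```text
time_s: 20.25
tcp_pos: [0.5592, 0.2238, 0.0223]
ee_rot: [0.708, 0.707, 0.0, 0.0]
force: [0.5, 0.7, -0.8]
width: 0.06
grasp_force: 0.0
```

Call:
jog_arm --deltas '[[[0, 0, -0.2], [0, 0, 0]], [[0, 0, -0.5], [0, 0, 0]], [[0, 0, -1], [0, 0, 0]], [[0, 0, -1], [0, 0, 0]]]'

```text
time_s: 20.65
tcp_pos: [0.5642, 0.225, 0.1307]
ee_rot: [0.707, 0.707, 0.006, 0.004]
force: [0.1, 0.1, 0.7]
width: 0.0602
grasp_force: 0.0
```

Call:
jog_arm --deltas '[[[-1, 0.24, 0], [0, 0, 0]], [[-1, 0.24, 0], [0, 0, 0]], [[-1, 0.24, 0], [0, 0, 0]], [[-1, 0.24, 0], [0, 0, 0]], [[-1, 0.24, 0], [0, 0, 0]]]'

```text
time_s: 21.15
tcp_pos: [0.5828, 0.1244, 0.122]
ee_rot: [0.707, 0.707, -0.0, -0.0]
force: [-0.6, -0.2, 0.2]
width: 0.0596
grasp_force: 0.0
```

```bash
python3 - <<'E'
from h import *
c=vision.calibration("wrist");im=vision.grab_frame("wrist");s=vision.grab_frame("side")
print(arm.get_state()["tcp_pos"],proj(c,[.6072,.008,.046])*.75)
o=np.zeros((600,640,3),np.uint8);o[:360,:480]=cv2.resize(im,(480,360));o[360:,:]=cv2.resize(s[150:270,170:490],(640,240))
cv2.imwrite("pics/w3.png",o)
E
```

```text
[0.58263727 0.12499147 0.12204769] [267.73633119 312.25691632]
```

View pics/w3.png

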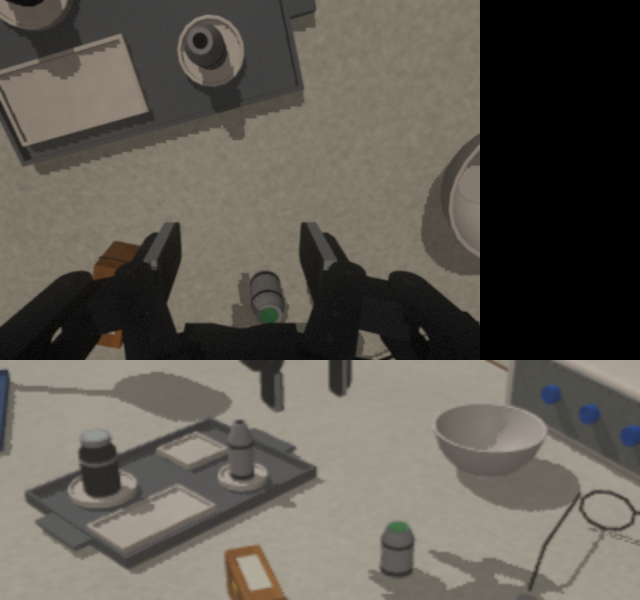

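The long objective stands inside the small round recess. The short objective's lens is at (269,315) against a predicted (268,312).

Call:
jog_arm --deltas '[[[-1, 0.245, 0], [0, 0, 0]], [[-1, 0.245, 0], [0, 0, 0]], [[-1, 0.245, 0], [0, 0, 0]], [[-1, 0.245, 0], [0, 0, 0]]]'

```text
time_s: 21.65
tcp_pos: [0.6076, 0.0237, 0.1222]
ee_rot: [0.708, 0.706, 0.0, -0.0]
force: [-0.1, 0.8, -0.1]
width: 0.0597
grasp_force: 0.0
```

Call:
jog_arm --deltas '[[[-0.18, 0, 0], [0, 0, 0]], [[-0.18, 0, 0.3], [0, 0, 0]], [[-0.18, 0, 0.5], [0, 0, 0]], [[-0.18, 0, 0.8], [0, 0, 0]], [[-0.18, 0, 0.95], [0, 0, 0]], [[-0.18, 0, 1], [0, 0, 0]], [[-0.18, 0, 1], [0, 0, 0]], [[-0.18, 0, 1], [0, 0, 0]]]'

```text
time_s: 22.45
tcp_pos: [0.6085, 0.0058, 0.0237]
ee_rot: [0.707, 0.707, 0.001, 0.001]
force: [0.3, -0.9, 0.3]
width: 0.0598
grasp_force: 0.0
```

Call:
jog_arm --deltas '[[[0, 0, 0.07], [0, 0, 0]], [[0, 0, 0.14], [0, 0, 0]], [[0, 0, 0.14], [0, 0, 0]], [[0, 0, 0.14], [0, 0, 0]]]'

```text
time_s: 22.85
tcp_pos: [0.6072, 0.0058, 0.008]
ee_rot: [0.708, 0.707, -0.0, -0.0]
force: [0.3, 0.6, 0.3]
width: 0.0598
grasp_force: 0.0
```

Call:
jog_arm --deltas '[[[0, 0, 0], [0, 0, 0]], [[0, 0, 0], [0, 0, 0]], [[0, 0, 0], [0, 0, 0]], [[0, 0, 0], [0, 0, 0]], [[0, 0, 0], [0, 0, 0]], [[0, 0, 0], [0, 0, 0]], [[0, 0, 0], [0, 0, 0]], [[0, 0, 0], [0, 0, 0]]]' --jaw -1

```text
time_s: 23.65
tcp_pos: [0.6078, 0.0056, 0.0088]
ee_rot: [0.708, 0.707, 0.0, 0.0]
force: [-0.5, -0.0, 3.6]
width: 0.0288
grasp_force: 34.9
```

Call:
jog_arm --deltas '[[[0, 0, -0.2], [0, 0, 0]], [[0, 0, -0.5], [0, 0, 0]], [[0, 0, -1], [0, 0, 0]], [[0, 0, -1], [0, 0, 0]], [[0, 0, -1], [0, 0, 0]], [[0, 0, -1], [0, 0, 0]]]'

```text
time_s: 24.25
tcp_pos: [0.6059, 0.006, 0.1062]
ee_rot: [0.708, 0.707, -0.001, -0.002]
force: [-0.6, -0.3, -2.2]
width: 0.0288
grasp_force: 34.8
```

Call:
jog_arm --deltas '[[[0.35, 0, -0.4], [0, 0, 0]], [[0.7, 0, -0.4], [0, 0, 0]], [[1, 0, -0.4], [0, 0, 0]]]'

```text
time_s: 24.55
tcp_pos: [0.6071, 0.107, 0.1475]
ee_rot: [0.708, 0.707, -0.0, -0.001]
force: [-0.1, -0.5, -1.6]
width: 0.0291
grasp_force: 34.9
```

Call:
jog_arm --deltas '[[[0.35, -0.1, 0], [0, 0, 0]], [[0.7, -0.2, 0], [0, 0, 0]], [[1, -0.35, 0], [0, 0, 0]]]'

```text
time_s: 24.85
tcp_pos: [0.5709, 0.207, 0.1453]
ee_rot: [0.707, 0.707, -0.002, -0.001]
force: [-0.1, 0.3, -1.7]
width: 0.0289
grasp_force: 34.9
```

Call:
jog_arm --deltas '[[[0.35, -0.1, 0], [0, 0, 0]], [[0.7, -0.25, 0], [0, 0, 0]], [[0.99, -0.35, 0], [0, 0, 0]], [[0.99, -0.35, 0], [0, 0, 0]], [[0.99, -0.35, 0], [0, 0, 0]], [[0.99, -0.35, 0], [0, 0, 0]]]'

```text
time_s: 25.45
tcp_pos: [0.5374, 0.3038, 0.1468]
ee_rot: [0.708, 0.706, -0.001, -0.0]
force: [0.3, -0.9, 0.1]
width: 0.0289
grasp_force: 34.9
```

Call:
jog_arm --deltas '[[[0, 0, 0.3], [0, 0, 0]], [[0, 0, 0.6], [0, 0, 0]], [[0, 0, 0.85], [0, 0, 0]], [[0, 0, 0.95], [0, 0, 0]], [[0, 0, 1], [0, 0, 0]], [[0, 0, 1], [0, 0, 0]], [[0, 0, 1], [0, 0, 0]]]'

```text
time_s: 26.15
tcp_pos: [0.5391, 0.305, 0.0499]
ee_rot: [0.708, 0.707, 0.001, 0.001]
force: [-0.1, -0.1, -1.1]
width: 0.0285
grasp_force: 34.9
```

Call:
jog_arm --deltas '[[[0, 0, 0.1], [0, 0, 0]], [[0, 0, 0.18], [0, 0, 0]], [[0, 0, 0.22], [0, 0, 0]], [[0, 0, 0.25], [0, 0, 0]], [[0, 0, 0.27], [0, 0, 0]], [[0, 0, 0.28], [0, 0, 0]], [[0, 0, 0.28], [0, 0, 0]], [[0, 0, 0.28], [0, 0, 0]]]'

```text
time_s: 26.95
tcp_pos: [0.538, 0.3049, 0.0206]
ee_rot: [0.708, 0.707, 0.0, 0.0]
force: [-0.2, -0.9, -1.8]
width: 0.0286
grasp_force: 34.9
```

Call:
jog_arm --deltas '[[[0, 0, 0.005], [0, 0, 0]], [[0, 0, 0.01], [0, 0, 0]], [[0, 0, 0.015], [0, 0, 0]], [[0, 0, 0.02], [0, 0, 0]], [[0, 0, 0.02], [0, 0, 0]]]'

```text
time_s: 27.45
tcp_pos: [0.5377, 0.3048, 0.0182]
ee_rot: [0.708, 0.707, -0.0, -0.0]
force: [0.1, -1.0, -0.6]
width: 0.0289
grasp_force: 34.9
```

Call:
jog_arm --deltas '[[[0, 0, 0.005], [0, 0, 0]], [[0, 0, 0.01], [0, 0, 0]], [[0, 0, 0.01], [0, 0, 0]]]'

```text
time_s: 27.75
tcp_pos: [0.5379, 0.3049, 0.0178]
ee_rot: [0.707, 0.707, -0.0, -0.0]
force: [-1.6, -0.0, 2.0]
width: 0.0287
grasp_force: 35.2
```

Call:
jog_arm --deltas '[[[0, 0, 0], [0, 0, 0]], [[0, 0, 0], [0, 0, 0]], [[0, 0, 0], [0, 0, 0]], [[0, 0, 0], [0, 0, 0]], [[0, 0, 0], [0, 0, 0]], [[0, 0, 0], [0, 0, 0]]]' --jaw 0.3

```text
time_s: 28.35
tcp_pos: [0.5378, 0.3048, 0.0173]
ee_rot: [0.708, 0.707, 0.0, -0.0]
force: [0.7, -0.9, -0.5]
width: 0.055
grasp_force: 0.0
```

Call:
jog_arm --deltas '[[[0, 0, -0.2], [0, 0, 0]], [[0, 0, -0.5], [0, 0, 0]], [[0, 0, -1], [0, 0, 0]], [[0, 0, -1], [0, 0, 0]], [[0, 0, -1], [0, 0, 0]]]'

```text
time_s: 28.85
tcp_pos: [0.539, 0.3053, 0.1196]
ee_rot: [0.707, 0.707, 0.002, 0.001]
force: [-0.3, -1.0, -1.1]
width: 0.0553
grasp_force: 0.0
```

Call:
jog_arm --deltas '[[[-1, -0.25, 0], [0, 0, 0]], [[-1, -0.25, 0], [0, 0, 0]], [[-1, -0.25, 0], [0, 0, 0]]]'

```text
time_s: 29.15
tcp_pos: [0.5093, 0.2009, 0.1141]
ee_rot: [0.709, 0.706, -0.003, -0.002]
force: [-0.1, -0.2, 0.2]
width: 0.0558
grasp_force: 0.0
```

Call:
jog_arm --deltas '[[[-1, -0.25, 0], [0, 0, 0.0722]], [[-1, -0.25, 0], [0, 0, 0.0722]], [[-1, -0.25, 0], [0, 0, 0.0722]], [[-1, -0.25, 0], [0, 0, 0.0722]], [[-1, -0.25, 0], [0, 0, 0.0722]]]'

```text
time_s: 29.65
tcp_pos: [0.4876, 0.1056, 0.1168]
ee_rot: [0.783, 0.622, -0.0, -0.0]
force: [0.2, -1.0, 0.1]
width: 0.0554
grasp_force: 0.0
```

```bash
python3 - <<'E'
from h import *
from scipy.spatial.transform import Rotation as Ro
c=vision.calibration("wrist");im=vision.grab_frame("wrist");s=vision.grab_frame("side");st=arm.get_state()
M=Ro.from_quat(st["ee_rot"]).as_matrix();print(M[:,1].round(3),st["tcp_pos"].round(4),proj(c,[.4648,.0133,.044])*.75)
print("to box, tool axes (100mm)",(M.T@(np.array([.4648,.0133,.012])-st["tcp_pos"])*10).round(3))
o=np.zeros((600,640,3),np.uint8);o[:360,:480]=cv2.resize(im,(480,360));o[360:,:]=cv2.resize(s[150:270,170:490],(640,240))
cv2.imwrite("pics/w4.png",o)
E
```

```text
[ 0.975 -0.224 -0.   ] [0.4877 0.1061 0.117 ] [237.6310235  294.05090396]
to box, tool axes (100mm) [-0.956 -0.015  1.05 ]
```

View pics/w4.png

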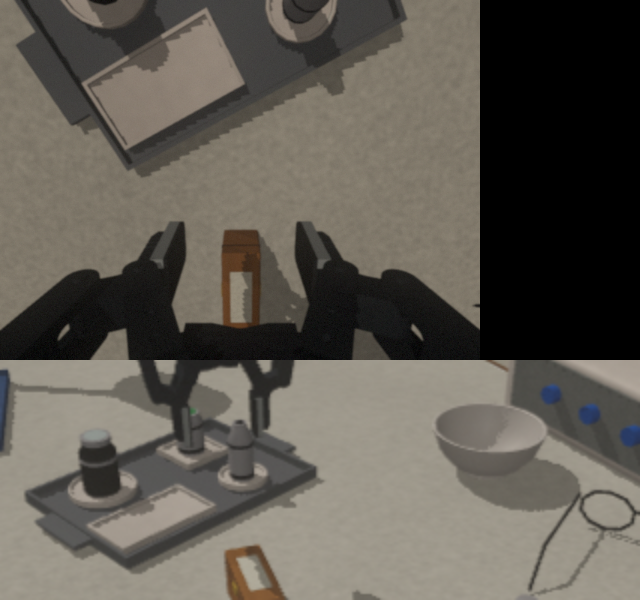

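The wrist view shows the box aligned with the tool, spanning columns 222–260 midway between the fingers at 185 and 297. The short objective stands in the square recess.

Call:
jog_arm --deltas '[[[-0.96, 0.01, 0], [0, 0, 0]], [[-0.96, 0.01, 0], [0, 0, 0]], [[-0.96, 0.01, 0], [0, 0, 0]], [[-0.96, 0.01, 0], [0, 0, 0]], [[-0.96, 0.01, 0], [0, 0, 0]]]'

```text
time_s: 30.25
tcp_pos: [0.4672, 0.0123, 0.1173]
ee_rot: [0.782, 0.623, 0.0, -0.0]
force: [-0.4, -0.9, 0.1]
width: 0.0554
grasp_force: 0.0
```

Call:
jog_arm --deltas '[[[0, 0, 0.3], [0, 0, 0]], [[0, 0, 0.6], [0, 0, 0]], [[0, 0, 0.85], [0, 0, 0]], [[0, 0, 0.95], [0, 0, 0]], [[0, 0, 1], [0, 0, 0]], [[0, 0, 1], [0, 0, 0]], [[0, 0, 1], [0, 0, 0]]]'

```text
time_s: 30.95
tcp_pos: [0.468, 0.0112, 0.0185]
ee_rot: [0.783, 0.622, 0.001, 0.001]
force: [1.2, -0.5, -0.1]
width: 0.0554
grasp_force: 0.0
```

Call:
jog_arm --deltas '[[[0.02, 0, 0.05], [0, 0, 0]], [[0.02, 0, 0.05], [0, 0, 0]], [[0.02, 0, 0.05], [0, 0, 0]]]'

```text
time_s: 31.25
tcp_pos: [0.4675, 0.0131, 0.0126]
ee_rot: [0.783, 0.622, 0.0, 0.0]
force: [0.1, -0.4, -1.1]
width: 0.0554
grasp_force: 0.0
```

Call:
jog_arm --deltas '[[[0, 0, 0], [0, 0, 0]], [[0, 0, 0], [0, 0, 0]], [[0, 0, 0], [0, 0, 0]], [[0, 0, 0], [0, 0, 0]], [[0, 0, 0], [0, 0, 0]], [[0, 0, 0], [0, 0, 0]], [[0, 0, 0], [0, 0, 0]], [[0, 0, 0], [0, 0, 0]]]' --jaw -1

```text
time_s: 32.05
tcp_pos: [0.4676, 0.0129, 0.0126]
ee_rot: [0.783, 0.622, 0.0, 0.0]
force: [0.0, -0.0, 3.5]
width: 0.0316
grasp_force: 36.5
```

Call:
jog_arm --deltas '[[[0, 0, -0.2], [0, 0, 0]], [[0, 0, -0.5], [0, 0, 0]], [[0, 0, -1], [0, 0, 0]], [[0, 0, -1], [0, 0, 0]], [[0, 0, -1], [0, 0, 0]], [[0, 0, -1], [0, 0, 0]]]'

```text
time_s: 32.65
tcp_pos: [0.4658, 0.0134, 0.1105]
ee_rot: [0.783, 0.622, -0.001, -0.001]
force: [-0.5, -0.1, -0.7]
width: 0.0315
grasp_force: 36.2
```

```bash
python3 - <<'E'
from h import *
from scipy.spatial.transform import Rotation as Ro
st=arm.get_state();M=Ro.from_quat(st["ee_rot"]).as_matrix()
print(st["tcp_pos"],"y angle",np.degrees(np.arctan2(M[1,1],M[0,1])),(M.T@(np.array([.4449,.193,.1])-st["tcp_pos"])*10).round(3))
E
```

```text
[0.46576002 0.01341887 0.11054102] y angle -13.057895426122284 [ 1.702 -0.609  0.107]
```

Call:
jog_arm --deltas '[[[0.3, -0.1, 0], [0, 0, 0]], [[0.6, -0.2, 0], [0, 0, 0]], [[0.85, -0.3, 0], [0, 0, 0]]]'

```text
time_s: 32.95
tcp_pos: [0.4554, 0.1037, 0.1098]
ee_rot: [0.783, 0.622, -0.002, -0.002]
force: [-0.5, -0.0, -1.2]
width: 0.0314
grasp_force: 36.2
```

Call:
jog_arm --deltas '[[[0.3, -0.1, 0], [0, 0, 0.0431]], [[0.6, -0.2, 0], [0, 0, 0.0862]], [[0.85, -0.31, 0], [0, 0, 0.1293]], [[0.85, -0.31, 0], [0, 0, 0.1724]], [[0.85, -0.31, 0], [0, 0, 0.2155]], [[0.85, -0.31, 0], [0, 0, 0.2586]], [[0.85, -0.31, 0], [0, 0, 0.3017]], [[0.85, -0.31, 0], [0, 0, 0.3447]], [[0.85, -0.31, 0], [0, 0, 0.3447]], [[0.85, -0.31, 0], [0, 0, 0.3447]]]'

```text
time_s: 33.95
tcp_pos: [0.4451, 0.1922, 0.1106]
ee_rot: [0.991, 0.131, -0.002, 0.0]
force: [-0.1, -0.5, -0.6]
width: 0.0315
grasp_force: 36.1
```

```bash
python3 - <<'E'
from h import *
from scipy.spatial.transform import Rotation as Ro
st=arm.get_state();M=Ro.from_quat(st["ee_rot"]).as_matrix()
print(st["tcp_pos"],"y angle",np.degrees(np.arctan2(M[1,1],M[0,1])),(M.T@(np.array([.4449,.193,.0216])-st["tcp_pos"])*10).round(3))
c=vision.calibration("top");im=vision.grab_frame("top");cv2.imwrite("pics/t2.png",cv2.resize(im[180:360,100:340],None,fx=3,fy=3))
E
```

```text
[0.44513936 0.19222803 0.11058627] y angle -74.94550877589289 [ 0.003 -0.008  0.89 ]
```

View pics/t2.png

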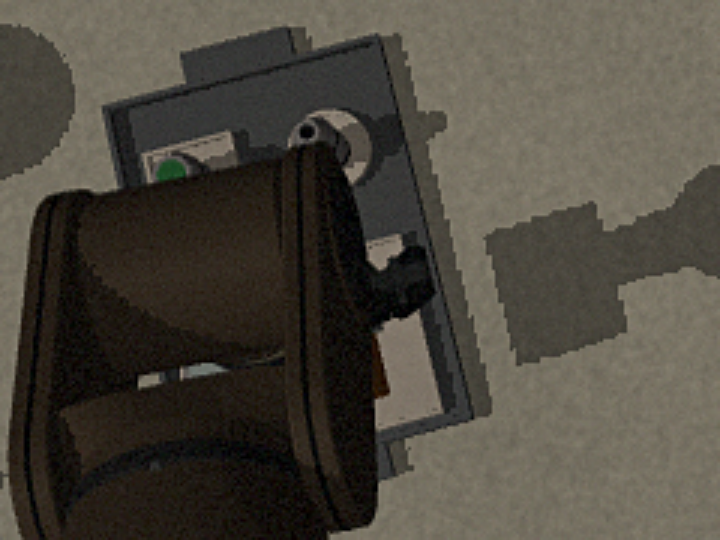

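The arm hides most of the oblong recess in this view. Both objectives stand in their recesses at (305,130) and (172,170). The measured pose is on target, so I'll lower the box.

Call:
jog_arm --deltas '[[[0, 0, 0.3], [0, 0, 0]], [[0, 0, 0.6], [0, 0, 0]], [[0, 0, 0.73], [0, 0, 0]], [[0, 0, 0.79], [0, 0, 0]], [[0, 0, 0.82], [0, 0, 0]], [[0, 0, 0.84], [0, 0, 0]], [[0, 0, 0.85], [0, 0, 0]], [[0, 0, 0.86], [0, 0, 0]], [[0, 0, 0.86], [0, 0, 0]], [[0, 0, 0.86], [0, 0, 0]]]'

```text
time_s: 35.0
tcp_pos: [0.4465, 0.1925, 0.0267]
ee_rot: [0.992, 0.13, 0.0, -0.0]
force: [-0.4, 0.2, -0.6]
width: 0.0318
grasp_force: 36.1
```

Call:
jog_arm --deltas '[[[0, 0, 0.005], [0, 0, 0]], [[0, 0, 0.01], [0, 0, 0]], [[0, 0, 0.015], [0, 0, 0]], [[0, 0, 0.02], [0, 0, 0]], [[0, 0, 0.02], [0, 0, 0]]]'

```text
time_s: 35.5
tcp_pos: [0.4462, 0.1924, 0.0242]
ee_rot: [0.992, 0.13, -0.0, 0.0]
force: [0.0, -0.4, -1.1]
width: 0.0312
grasp_force: 36.1
```

Call:
jog_arm --deltas '[[[0, 0, 0.005], [0, 0, 0]], [[0, 0, 0.01], [0, 0, 0]], [[0, 0, 0.015], [0, 0, 0]], [[0, 0, 0.02], [0, 0, 0]], [[0, 0, 0.02], [0, 0, 0]]]'

```text
time_s: 36.0
tcp_pos: [0.4462, 0.1924, 0.0222]
ee_rot: [0.992, 0.13, -0.0, 0.0]
force: [-0.5, -0.3, -1.0]
width: 0.0316
grasp_force: 36.1
```

Call:
jog_arm --deltas '[[[0, 0, 0.005], [0, 0, 0]], [[0, 0, 0.01], [0, 0, 0]], [[0, 0, 0.01], [0, 0, 0]]]'

```text
time_s: 36.3
tcp_pos: [0.4464, 0.1925, 0.0216]
ee_rot: [0.992, 0.13, -0.0, 0.0]
force: [-1.8, 0.1, 2.6]
width: 0.0314
grasp_force: 36.5
```

Contact. I'll release to about a 50 mm opening, rise, and back away.

Call:
jog_arm --deltas '[[[0, 0, 0], [0, 0, 0]], [[0, 0, 0], [0, 0, 0]], [[0, 0, 0], [0, 0, 0]], [[0, 0, 0], [0, 0, 0]], [[0, 0, 0], [0, 0, 0]], [[0, 0, 0], [0, 0, 0]]]' --jaw 0.2

```text
time_s: 36.9
tcp_pos: [0.4463, 0.1925, 0.0213]
ee_rot: [0.992, 0.13, 0.0, 0.0]
force: [-1.0, 0.6, 0.5]
width: 0.0511
grasp_force: 0.0
```

Call:
jog_arm --deltas '[[[0, 0, -0.2], [0, 0, 0]], [[0, 0, -0.5], [0, 0, 0]], [[0, 0, -1], [0, 0, 0]], [[0, 0, -1], [0, 0, 0]], [[0, 0, -1], [0, 0, 0]]]'

```text
time_s: 37.4
tcp_pos: [0.4474, 0.1927, 0.1229]
ee_rot: [0.992, 0.13, 0.002, -0.0]
force: [0.3, 0.6, 0.6]
width: 0.0512
grasp_force: 0.0
```

Call:
jog_arm --deltas '[[[0, 0.5, -1], [0, 0, 0]], [[0, 1, -1], [0, 0, 0]], [[0, 1, -1], [0, 0, 0]], [[0, 1, -1], [0, 0, 0]]]'

```text
time_s: 37.8
tcp_pos: [0.4745, 0.0927, 0.2241]
ee_rot: [0.992, 0.127, 0.003, 0.001]
force: [-0.3, -0.1, 0.1]
width: 0.0515
grasp_force: 0.0
```

Call:
jog_arm --deltas '[[[0, 1, 0], [0, 0, 0]], [[0, 1, 0], [0, 0, 0]], [[0, 1, 0], [0, 0, 0]], [[0, 1, 0], [0, 0, 0]], [[0, 1, 0], [0, 0, 0]], [[0, 1, 0], [0, 0, 0]]]'

```text
time_s: 38.4
tcp_pos: [0.497, 0.0006, 0.2203]
ee_rot: [0.991, 0.131, -0.001, -0.0]
force: [-0.3, 0.9, -1.5]
width: 0.0513
grasp_force: 0.0
```

```bash
python3 - <<'E'
from h import *
a=vision.grab_frame("top");s=vision.grab_frame("side")
o=np.zeros((570,800,3),np.uint8);o[:330,:]=cv2.resize(a[170:335,100:500],None,fx=2,fy=2);o[330:570,:640]=cv2.resize(s[150:270,170:490],(640,240))
cv2.imwrite("pics/f.png",o)
E
```

```text
(no output)
```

View pics/f.png

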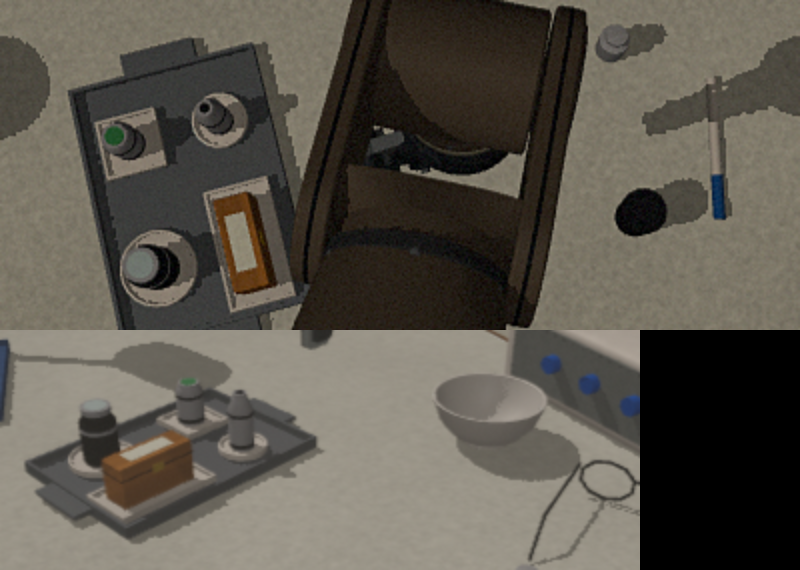

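The final view shows all four accessories upright inside their own recesses: box (242,243), eyepiece (155,267), short objective (125,140), long objective (218,117). The weight and the pot have not moved, and the arm is clear.

```bash
python3 -c "
from station import arm
print(arm.hand_in())"
```

```text
the job is handed in; nothing more can be done
None
```

I put all four accessories away upright in their own recesses and handed the job in at about 38 s; the balance weight and sample pot were not touched.

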